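# Heft three domino tins and hold up the heaviest

## Task

Three identical closed tins of dominoes stand in a row on the serving tray, and the heaviest is the one that still has its full set. Work along the row from the robot's left to its right: lift each tin clear of the tray by a few centimetres to feel its weight, and stand it back in its own place, without dropping it or knocking it over, before taking the next. When all three have been hefted, hold up the heaviest, level and well over 10 cm above the tray, with the other two standing in their places and nothing else on the table disturbed, and finish while still holding it there.

Things in the scene. Friction and masses are not known exactly. Their poses are not given: they have to be found in the camera images.
- tin_a: one of three look-alike closed domino tins, plain metal, 146 (its x) x 54 (its y) x 54 mm high, vertical sides, standing with its length across the row. Origin: centre of its underside, z up. Weight unknown, 0.2 to 0.6 kg, centred, nothing inside shifts; the heaviest is at least 0.1 kg above the next. The letter in the name tells nothing of weight or place in the row
- tin_b: one of three look-alike closed domino tins, plain metal, 146 (its x) x 54 (its y) x 54 mm high, vertical sides, standing with its length across the row. Origin: centre of its underside, z up. Weight unknown, 0.2 to 0.6 kg, centred, nothing inside shifts; the heaviest is at least 0.1 kg above the next. The letter in the name tells nothing of weight or place in the row
- tin_c: one of three look-alike closed domino tins, plain metal, 146 (its x) x 54 (its y) x 54 mm high, vertical sides, standing with its length across the row. Origin: centre of its underside, z up. Weight unknown, 0.2 to 0.6 kg, centred, nothing inside shifts; the heaviest is at least 0.1 kg above the next. The letter in the name tells nothing of weight or place in the row
- tray: wooden serving tray, 240 (its x) x 456 (its y) mm, does not slide. Origin: centre of its underside, on the table. Floor 10 mm above the table, rim 12 mm thick and up to 32 mm above the table, low bow handles on the short sides up to 51 mm. The tins stand in a row along its y about 115 mm apart, the middle one near its centre; its +y end is the robot's left
- domino_holder: clear acrylic domino holder with three rising tiers and some white tiles in it, 94 x 173 x about 95 mm high, loose, beyond the tray. Origin: centre of its underside. Leave alone
- bowl: empty yellow plastic bowl, 144 mm across, 58 mm high, loose, to the right of the tray. Origin: centre of its underside. Leave alone
- tumbler: stainless steel tumbler, 76 mm across, 115 mm high, loose, beyond the tray. Origin: centre of its underside. Leave alone
- ashtray: round ceramic ashtray, 112 mm across, 34 mm high, loose, to the left of the tray. Origin: centre of its underside. Leave alone
Things that resemble listed ones, but are neither listed nor needed, are in the scene too. Leave any yellow look-alike of the tin_b alone.

How it is judged:
By the outcome, as a careful person would: the job done as asked, in the order asked, and still so for the second after the job is handed in, while the arm keeps its last pose, push and grip.
It also fails if it takes over 72 s, if anything falls off the work surface, if the arm or the gripper's body presses on something with over 40 N, if the wrist force passes 120 N, or if a joint passes its speed limit or range.

## Robot

A 7-joint arm with a two-finger parallel gripper is mounted at the origin on the work surface. World frame = base frame: x ahead of the robot, y to its left, z up, the work surface at z = 0. Lengths are in m, angles in rad, forces in N, time in s.
With the tool pointing down it reaches from about 0.4 to 0.85 m from the base axis. Payload 10.4 kg.
Tool frame: the origin (TCP) lies at the very end of the fingers, on their centre line; the grasp point (between the pads) lies 19 mm behind it (grip_point_offset is the distance from the TCP to the grasp point, in m); z points along the fingers, y is the line along which they close (so a half turn about z gives the same grasp; the last joint's range is limited). The gripper opens to 87 mm and grips with 3 to 60 N. Pads are 19 mm wide; open, the fingers measure 117 mm over their backs; the gripper's body (75 mm by 190 mm) begins 51 mm behind the grasp point.
Start: joints at [1.302, 0.332, -0.065, 1.46, 0.022, 1.35, -0.088], TCP at [0.152, -0.606, 0.223] pointing down, gripper open.
Joint ranges: [-2.6, 2.6], [-0.5, 2.12], [-1.47, 1.34], [0.16, 2.42], [-1.27, 4.41], [0.06, 2.06], [-2.6, 2.6]. Speed limits (rad/s): [2.22, 2.22, 2.79, 2.79, 3.14, 3.14, 3.14].

## Interface

Orientations are given as a rotation vector (axis times angle).
In Python, from station import observe, camera, close_job, grip_point_offset gives the robot as it stands.
- The arm moves only by the tool carry_out, never from a script. Its argument "increments" is a list of rows, each an object with "dp": the shift along the tool's x, y, z in units of 200 mm (1.0 is 200 mm), a list of three; "twist": the turn, a rotation vector about the tool's x, y, z in units of 0.5 rad (1.0 is 0.5 rad), a list of three; "claw": the opening, from 0 (shut) to 1 (fully open). A call has 1 to 10 rows; each row is the pose to reach, as a shift and turn from the pose commanded when the call began, along the tool's axes at that moment; what a row does not reach only later rows make up. A row lasts 1/10 s, in which the tool goes at most 50 mm and 8.59 degrees, less where a joint would pass 70% of its speed; a pose out of reach is approached as far as the arm can. A call with a number of a shift or a turn outside -1 to 1 is refused whole. A call with a gripper value outside its range is refused whole. The fingers move at their own pace and stop on an object; the grip force is fixed at half the most. Time passes only in rows, so rows that repeat a pose let the fingers close. It gives the time, the measured TCP pose, the force, the opening and the grip force at its end, in the units of the state.
- observe(): the state, without advancing time (a new reading comes with each control period).
- camera(name): name is "side" or "top"; returns a dict with "img" (400x640x3 uint8, red, green, blue), "K" (3x3 intrinsics, pixels), "k1" (the pictures are not rectified: a ray, as slopes to the right and down, at radius r is drawn at 1 + k1 r^2 times it, then the intrinsics apply), "world_to_cam" (4x4, takes a point from world to camera coordinates). Camera axes: x right, y down, z forward; pixel columns grow to the right and rows downward; lengths in m; the calibration is good to about 2 mm. A picture is of the moment at which its call begins. There is no depth.
- close_job(): hands the job in; it is judged then, once.
The state is a dict: "t": time; "joint_pos": joint angles; "qd": joint speeds; "joint_torque": joint torques, N m; "position": TCP position; "tcp_rot": TCP orientation; "force": force on the tool from outside, world axes, zero at the start; "wrist_torque": the same for the moment, N m; "gripper_width": opening from 0.0 (shut) to 1.0 (fully open); "gripper_force": force on a finger pad.
Only numpy, scipy, OpenCV 4.12 (cv2) and the standard library are available. Lean on these libraries where they do the work, as an engineer would, in place of code of your own. Each camera call takes 0.05 s, during which the arm holds its last target. There are 200 camera calls.

## Working session

There is one attempt and no reset: what is moved stays moved. The work goes in short steps, Python scripts to look and compute and a tool call to move; the robot and the scene stay as the last step left them, time stands still between calls to the robot, and variables do not carry over. Pictures are saved under pics/ and viewed, at most 10 in all, crops included, and the job is handed in when it is done.

Besides the shell and the picture viewer there is one more tool, called as name(argument=value, ...), one argument or row to a line, values as JSON. carry_out: Moves the arm, as the interface text tells. Its arguments: {"type":"object","properties":{"increments":{"type":"array"}},"required":["increments"]}

```bash
mkdir -p pics; ls; python3 - <<'E'
from station import *
import cv2
s=observe(); print({k:s[k] for k in s}, grip_point_offset)
for n in("top","side"):
    c=camera(n); cv2.imwrite(f"pics/{n}0.png",c["img"][:,:,::-1]); print(n,c["K"],c["k1"],c["world_to_cam"])
E
```

```text
pics
{'t': 0.0, 'joint_pos': array([ 1.30240937,  0.33288539, -0.06468884,  1.46096751,  0.02159079,
        1.34991615, -0.08852471]), 'qd': array([-9.91415185e-04,  8.99123980e-04,  6.51178298e-04, -1.57669503e-03,
        1.18149009e-03,  1.41728104e-04, -9.32239312e-05]), 'joint_torque': array([ 2.82817609e-04, -6.23255610e+01,  2.50780920e-02, -3.89893305e+01,
       -6.13456196e-02,  3.97852168e-02,  1.19030706e-04]), 'position': array([ 0.15196529, -0.60582453,  0.22173298]), 'tcp_rot': array([-3.11645232e+00, -3.84906555e-01,  3.85995846e-04]), 'force': array([-1.11544534,  0.15590762, -0.82972873]), 'wrist_torque': array([-0.0270398 ,  0.02069266,  0.04297222]), 'gripper_force': 0.0, 'gripper_width': 1.00176143391333} 0.0187
top [[444.16157412   0.         317.86739848]
 [  0.         444.16157412 200.2778196 ]
 [  0.           0.           1.        ]] -0.1059958736406396 [[-0.02688342 -0.99963441 -0.00288675  0.0558678 ]
 [-0.97382583  0.02684113 -0.22570515  0.60224775]
 [ 0.22570012 -0.00325654 -0.97419138  1.23234961]
 [ 0.          0.          0.          1.        ]]
side [[395.20543451   0.         318.8402601 ]
 [  0.         395.20543451 198.78877452]
 [  0.           0.           1.        ]] -0.06455729178885264 [[-0.8377546  -0.54577288  0.017297    0.51627287]
 [-0.33295758  0.48546635 -0.80836976  0.19962275]
 [ 0.43278918 -0.68297466 -0.58842089  0.93406802]
 [ 0.          0.          0.          1.        ]]
```

View pics/top0.png

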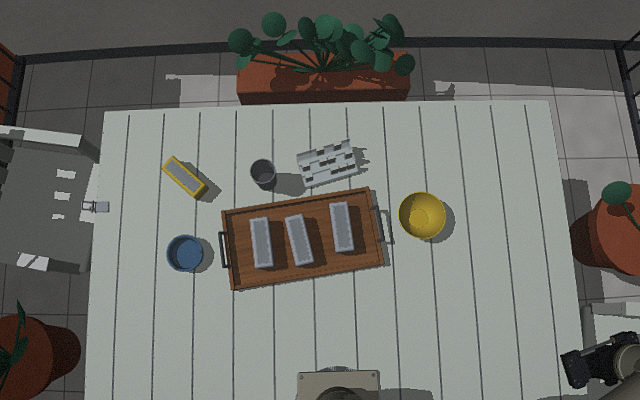

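View pics/side0.png

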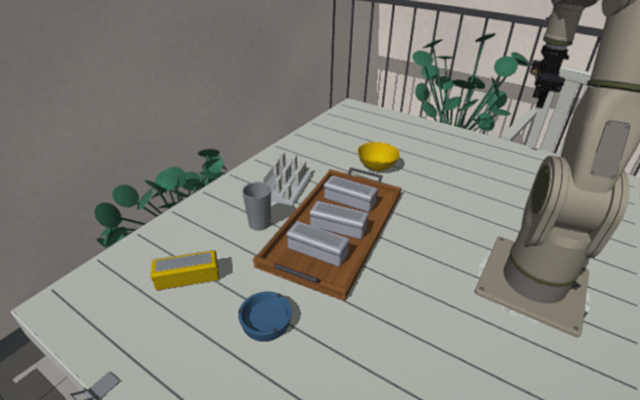

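Top view: grey tins on the wooden tray at about (261,242), (299,240) and (342,227). The only thing that could be taken for one is the yellow-sided look-alike at (185,177), off the tray, which I leave alone. In the side view the tins are at (318,243), (339,218) and (350,192), and the yellow one at (185,270). I choose the three plain grey ones on the tray and check them in a close crop.

```bash
cat > h.py <<'E'
import numpy as np, cv2
from station import *
def ray(c,uv):
    K,k=c["K"],c["k1"]; uv=np.atleast_2d(np.float64(uv))
    d=cv2.undistortPoints(uv[:,None],K,np.array([k,0,0,0,0.]))[:,0]
    W=c["world_to_cam"]; R=W[:3,:3]; o=-R.T@W[:3,3]
    return o,np.c_[d,np.ones(len(d))]@R
def onplane(c,uv,z):
    o,D=ray(c,uv); return o+D*((z-o[2])/D[:,2])[:,None]
def tri(c1,u1,c2,u2):
    o1,D1=ray(c1,u1);o2,D2=ray(c2,u2);out=[]
    for a,b in zip(D1,D2):
        s=np.linalg.lstsq(np.c_[a,-b],o2-o1,rcond=None)[0]
        p,q=o1+a*s[0],o2+b*s[1]; out.append([*((p+q)/2),np.linalg.norm(p-q)])
    return np.array(out)
E
python3 - <<'E'
from h import *
t=camera("top");s=camera("side")
a=cv2.resize(t["img"][180:300,205:395],None,fx=4,fy=4,interpolation=cv2.INTER_CUBIC)
b=cv2.resize(s["img"][165:295,250:410],None,fx=4.5,fy=4.5,interpolation=cv2.INTER_CUBIC)
cv2.imwrite("pics/tc.png",a[:,:,::-1]);cv2.imwrite("pics/sc.png",b[:,:,::-1])
hsv=cv2.cvtColor(t["img"],cv2.COLOR_RGB2HSV)
m=np.zeros((400,640),np.uint8); m[195:280,235:370]=1
g=((hsv[...,1]<70)&(hsv[...,2]>120)&(m>0)).astype(np.uint8)
print(hsv[242,261],hsv[242,280],hsv[230,250:275,1:].tolist())
for q in cv2.findContours(g,0,2)[0]:
    if cv2.contourArea(q)>300:
        r=cv2.minAreaRect(q); print(r); P=onplane(t,cv2.boxPoints(r),.064); print(P.round(4).tolist(),P.mean(0).round(4),np.linalg.norm(P-np.roll(P,1,0),axis=1).round(4))
E
```

```text
[108  23 112] [ 15 141  56] [[58, 102], [20, 141], [26, 156], [29, 143], [19, 121], [18, 114], [16, 111], [20, 116], [9, 111], [22, 116], [19, 119], [23, 120], [24, 119], [20, 115], [16, 114], [19, 120], [26, 139], [20, 142], [22, 117], [13, 60], [24, 42], [112, 48], [138, 50], [88, 58], [105, 56]]
((260.4769287109375, 241.81539916992188), (48.86967849731445, 17.612932205200195), 82.87498474121094)
[[0.5551, 0.243, 0.064], [0.5603, 0.1917, 0.064], [0.4187, 0.1748, 0.064], [0.4137, 0.2248, 0.064]] [0.487  0.2086 0.064 ] [0.1426 0.0515 0.1426 0.0503]
((298.2941589355469, 239.17648315429688), (48.50712203979492, 17.947635650634766), 75.96376037597656)
[[0.5549, 0.1405, 0.064], [0.5665, 0.0894, 0.064], [0.4284, 0.0584, 0.064], [0.4173, 0.1084, 0.064]] [0.4918 0.0992 0.064 ] [0.1413 0.0523 0.1415 0.0512]
((340.72998046875, 226.1099853515625), (48.507530212402344, 18.10193634033203), 81.8698959350586)
[[0.5945, 0.009, 0.064], [0.6008, -0.044, 0.064], [0.4587, -0.058, 0.064], [0.4528, -0.0062, 0.064]] [ 0.5267 -0.0248  0.064 ] [0.1425 0.0533 0.1427 0.0521]
((253.0, 201.0), (12.0, 36.0), 90.0)
[[0.6275, 0.2844, 0.064], [0.6245, 0.1774, 0.064], [0.5882, 0.1775, 0.064], [0.5911, 0.2838, 0.064]] [0.6078 0.2308 0.064 ] [0.0364 0.107  0.0363 0.1063]
```

View pics/tc.png

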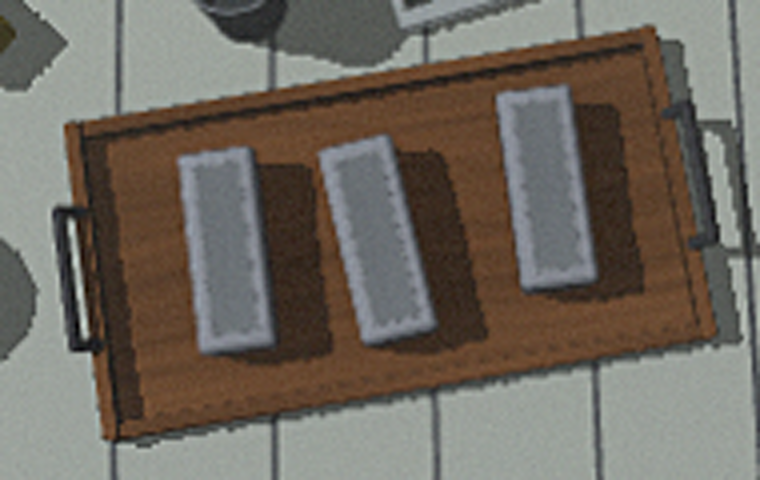

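View pics/sc.png

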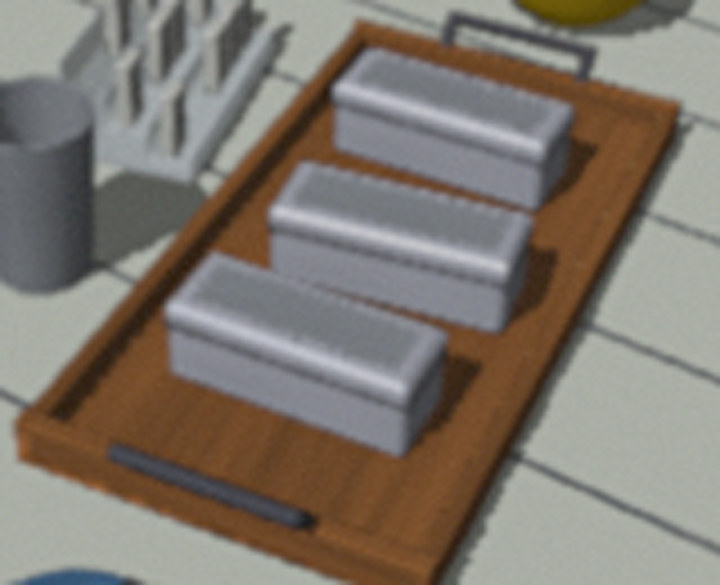

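The crops confirm three look-alike plain metal tins on the tray (top crop centres about (226,250), (378,241), (547,188); side crop lids about (306,325), (402,217), (455,100)). Each is turned a little differently. Next I triangulate the lid corners.

```bash
cat >> h.py <<'E'
from scipy.spatial.transform import Rotation as Ro
def plan(x,y,z,yaw):
    "dp/twist from measured pose to TCP (x,y,z), tool down, tool x at yaw(deg)"
    s=observe(); R=Ro.from_rotvec(s["tcp_rot"])
    T=Ro.from_euler("z",yaw,degrees=True)*Ro.from_euler("x",180,degrees=True)
    d=R.inv().apply(np.array([x,y,z])-s["position"])/.2
    tw=(R.inv()*T).as_rotvec()/.5
    print("dp",d.round(3).tolist(),"tw",tw.round(3).tolist(),"F",s["force"].round(2),"t",round(s["t"],2),"q",s["joint_pos"].round(2))
E
python3 - <<'E'
from h import *
t=camera("top");s=camera("side")
T=np.array([[(180,157),(250,148),(274,342),(203,353)],[(320,150),(390,137),(435,328),(364,345)],[(498,95),(570,87),(597,277),(523,290)]],float)
S=np.array([[(167,305),(215,253),(445,342),(405,395)],[(270,215),(305,163),(530,213),(503,275)],[(334,92),(375,48),(572,103),(545,157)]],float)
B=np.array([(403,455),(500,333),(535,207)],float)
T=(T+.5)/4-.5+[205,180];S=(S+.5)/4.5-.5+[250,165];B=(B+.5)/4.5-.5+[250,165]
for i in range(3):
    P=tri(t,T[i],s,S[i]); c=P.mean(0); d=(P[0]+P[1]-P[2]-P[3])/2
    o,D=ray(s,B[i]); nl=P[3]; k=((nl[:2]-o[:2])@D[0,:2])/(D[0,:2]@D[0,:2])
    print("c",c.round(4),"yaw",np.degrees(np.arctan2(d[1],d[0])).round(1),"z",P[:,2].round(4),"floor",(o+k*D[0])[2].round(4))
    for z in(.064,):print(onplane(t,T[i],z).mean(0).round(4),onplane(s,S[i],z).mean(0).round(4))
plan(.5,-.35,.23,8)
E
```

```text
c [0.4866 0.2069 0.0571 0.0007] yaw 6.5 z [0.0604 0.0601 0.0521 0.056 ] floor 0.0119
[0.486  0.2061 0.064 ] [0.4827 0.2135 0.064 ]
c [0.4915 0.0977 0.0583 0.0014] yaw 11.7 z [0.0558 0.0589 0.0627 0.0556] floor 0.0121
[0.4905 0.0973 0.064 ] [0.488  0.1041 0.064 ]
c [ 0.526  -0.0272  0.058   0.0015] yaw 5.4 z [0.0549 0.0599 0.0622 0.0547] floor 0.015
[ 0.5257 -0.0266  0.064 ] [ 0.5212 -0.0195  0.064 ]
dp [1.999, -0.819, -0.038] tw [-0.001, 0.0, 0.212] F [-0.64 -0.23 -0.43] t 0.3 q [ 1.3   0.33 -0.06  1.46  0.02  1.35 -0.09]
```

Triangulated: lid edges 55-62 mm high (rounded rim, lid about 60-64), floor about 12 mm. That agrees with the description. Now I swing over.

carry_out(
  increments=[
    {"dp":[1,-0.4,0],"twist":[0,0,0.2],"claw":1},
    {"dp":[1,-0.4,0],"twist":[0,0,0.2],"claw":1},
    {"dp":[1,-0.4,0],"twist":[0,0,0.2],"claw":1},
    {"dp":[1,-0.4,0],"twist":[0,0,0.2],"claw":1},
    {"dp":[1,-0.4,0],"twist":[0,0,0.2],"claw":1},
    {"dp":[1,-0.4,0],"twist":[0,0,0.2],"claw":1},
  ],
)

```text
t: 0.9
position: [0.3294, -0.4779, 0.2227]
tcp_rot: [-3.132, -0.237, -0.001]
force: [-0.3, 0.4, 0.3]
gripper_width: 1.003
gripper_force: 0.0
```

```bash
python3 -c "
from h import *
plan(.486,.207,.23,7)"
```

```text
dp [1.29, -3.267, -0.035] tw [-0.001, -0.002, 0.058] F [-0.29  0.37  0.3 ] t 0.9 q [ 1.04  0.24 -0.18  1.58  0.04  1.33 -0.56]
```

carry_out(
  increments=[
    {"dp":[0.6,-1,0],"twist":[0,0,0.05],"claw":1},
    {"dp":[0.6,-1,0],"twist":[0,0,0.05],"claw":1},
    {"dp":[0.6,-1,0],"twist":[0,0,0.05],"claw":1},
    {"dp":[0.6,-1,0],"twist":[0,0,0.05],"claw":1},
    {"dp":[0.6,-1,0],"twist":[0,0,0.05],"claw":1},
    {"dp":[0.6,-1,0],"twist":[0,0,0.05],"claw":1},
  ],
)

```text
t: 1.5
position: [0.4177, -0.2616, 0.223]
tcp_rot: [-3.135, -0.197, -0.002]
force: [-0.1, -0.2, 0.6]
gripper_width: 1.001
gripper_force: 0.0
```

carry_out(
  increments=[
    {"dp":[0.4,-1,0],"twist":[0,0,0],"claw":1},
    {"dp":[0.4,-1,0],"twist":[0,0,0],"claw":1},
    {"dp":[0.4,-1,0],"twist":[0,0,0],"claw":1},
    {"dp":[0.4,-1,0],"twist":[0,0,0],"claw":1},
    {"dp":[0.4,-1,0],"twist":[0,0,0],"claw":1},
    {"dp":[0.4,-1,0],"twist":[0,0,0],"claw":1},
  ],
)

```text
t: 2.1
position: [0.4721, -0.0558, 0.2227]
tcp_rot: [3.136, 0.193, 0.001]
force: [0.5, -0.7, -0.5]
gripper_width: 0.999
gripper_force: 0.0
```

carry_out(
  increments=[
    {"dp":[0.3,-1,0],"twist":[0,0,0],"claw":1},
    {"dp":[0.3,-1,0],"twist":[0,0,0],"claw":1},
    {"dp":[0.3,-1,0],"twist":[0,0,0],"claw":1},
    {"dp":[0.3,-1,0],"twist":[0,0,0],"claw":1},
    {"dp":[0.3,-1,0],"twist":[0,0,0],"claw":1},
    {"dp":[0.3,-1,0],"twist":[0,0,0],"claw":1},
  ],
)

```text
t: 2.7
position: [0.5077, 0.1485, 0.2221]
tcp_rot: [-3.136, -0.19, 0.001]
force: [-0.0, -0.6, 0.1]
gripper_width: 1.0
gripper_force: 0.0
```

```bash
python3 -c "
from h import *
plan(.486,.207,.13,7)"
```

```text
dp [-0.072, -0.304, 0.461] tw [-0.0, 0.001, -0.003] F [-0.02 -0.57  0.14] t 2.7 q [ 0.3   0.19 -0.75  1.68  0.13  1.32 -1.92]
```

carry_out(
  increments=[
    {"dp":[-0.07,-0.3,0.46],"twist":[0,0,0],"claw":1},
    {"dp":[-0.07,-0.3,0.46],"twist":[0,0,0],"claw":1},
    {"dp":[-0.07,-0.3,0.46],"twist":[0,0,0],"claw":1},
    {"dp":[-0.07,-0.3,0.46],"twist":[0,0,0],"claw":1},
    {"dp":[-0.07,-0.3,0.46],"twist":[0,0,0],"claw":1},
  ],
)

```text
t: 3.2
position: [0.4876, 0.2047, 0.1316]
tcp_rot: [3.135, 0.185, 0.002]
force: [-0.1, -0.4, 0.3]
gripper_width: 1.003
gripper_force: 0.0
```

```bash
python3 -c "
from h import *
c=camera('top');i=c['img'][165:290,190:370]
cv2.imwrite('pics/hov1.png',cv2.resize(i,None,fx=4,fy=4)[:,:,::-1])
F=[]
for k in range(20): camera('top');F.append(observe()['force'])
print(np.mean(F,0),np.std(F,0))
plan(.486,.207,.023,7)"
```

```text
[-0.28509013  0.13162804 -0.05786279] [0.44724465 0.5075952  0.51676761]
dp [0.0, 0.001, 0.538] tw [0.0, -0.0, -0.003] F [-0.49 -0.44  0.11] t 4.25 q [ 0.19  0.28 -0.78  1.8   0.22  1.15 -2.11]
```

View pics/hov1.png

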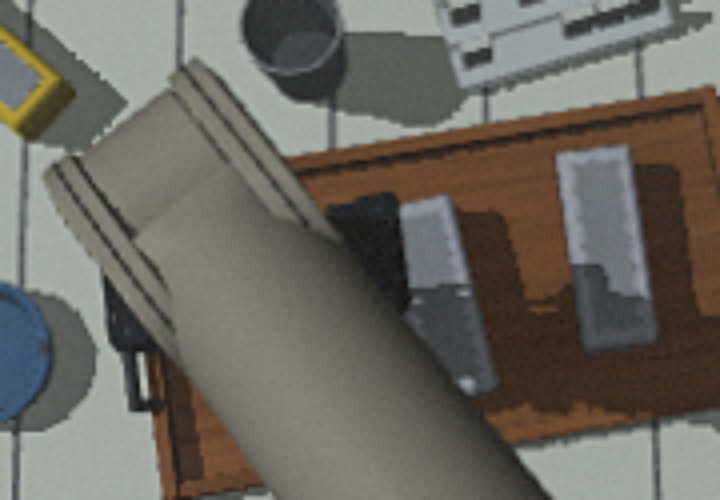

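The picture shows the gripper's body (black, about (120,330) to (370,250)) straddling the left tin, clear of the ashtray at (30,340). Force noise is 0.5 N, so I average. Descending now.

carry_out(
  increments=[
    {"dp":[0,0,0.2],"twist":[0,0,0],"claw":1},
    {"dp":[0,0,0.35],"twist":[0,0,0],"claw":1},
    {"dp":[0,0,0.45],"twist":[0,0,0],"claw":1},
    {"dp":[0,0,0.53],"twist":[0,0,0],"claw":1},
    {"dp":[0,0,0.53],"twist":[0,0,0],"claw":1},
    {"dp":[0,0,0.53],"twist":[0,0,0],"claw":1},
  ],
)

```text
t: 4.85
position: [0.4863, 0.2075, 0.0251]
tcp_rot: [-3.136, -0.19, -0.001]
force: [1.1, 0.6, 0.8]
gripper_width: 1.001
gripper_force: 0.0
```

carry_out(
  increments=[
    {"dp":[0,0,0],"twist":[0,0,0],"claw":0.4},
    {"dp":[0,0,0],"twist":[0,0,0],"claw":0.4},
    {"dp":[0,0,0],"twist":[0,0,0],"claw":0.4},
    {"dp":[0,0,0],"twist":[0,0,0],"claw":0.4},
    {"dp":[0,0,0],"twist":[0,0,0],"claw":0.4},
    {"dp":[0,0,0],"twist":[0,0,0],"claw":0.4},
    {"dp":[0,0,0],"twist":[0,0,0],"claw":0.4},
    {"dp":[0,0,0],"twist":[0,0,0],"claw":0.4},
  ],
)

```text
t: 5.65
position: [0.486, 0.2072, 0.0247]
tcp_rot: [3.136, 0.19, 0.0]
force: [-0.4, -0.5, 3.4]
gripper_width: 0.62
gripper_force: 30.0
```

carry_out(
  increments=[
    {"dp":[0,0,-0.03],"twist":[0,0,0],"claw":0.4},
    {"dp":[0,0,-0.08],"twist":[0,0,0],"claw":0.4},
    {"dp":[0,0,-0.16],"twist":[0,0,0],"claw":0.4},
    {"dp":[0,0,-0.24],"twist":[0,0,0],"claw":0.4},
    {"dp":[0,0,-0.3],"twist":[0,0,0],"claw":0.4},
    {"dp":[0,0,-0.3],"twist":[0,0,0],"claw":0.4},
    {"dp":[0,0,-0.3],"twist":[0,0,0],"claw":0.4},
    {"dp":[0,0,-0.3],"twist":[0,0,0],"claw":0.4},
  ],
)

```text
t: 6.45
position: [0.4855, 0.2068, 0.0839]
tcp_rot: [3.135, 0.189, -0.001]
force: [0.1, 0.6, -4.1]
gripper_width: 0.619
gripper_force: 30.0
```

```bash
cat >> h.py <<'E'
def weigh(pic=None):
    c=camera("side")
    if pic: cv2.imwrite(pic,c["img"][110:330,200:560,::-1].repeat(2,0).repeat(2,1))
    F=[];W=[]
    for k in range(20):
        camera("top"); s=observe(); F.append(s["force"]); W.append(s["wrist_torque"])
    print("F",np.mean(F,0).round(3),"M",np.mean(W,0).round(3),"pos",s["position"].round(4),s["gripper_width"].round(3))
E
python3 -c "
from h import *
weigh('pics/lift1.png')
plan(.486,.207,.025,7)"
```

```text
Traceback (most recent call last):
  File "h.py", line 30, in weigh
    print("F",np.mean(F,0).round(3),"M",np.mean(W,0).round(3),"pos",s["position"].round(4),s["gripper_width"].round(3))
                                                                                           ^^^^^^^^^^^^^^^^^^^^^^^^
AttributeError: 'float' object has no attribute 'round'
```

View pics/lift1.png

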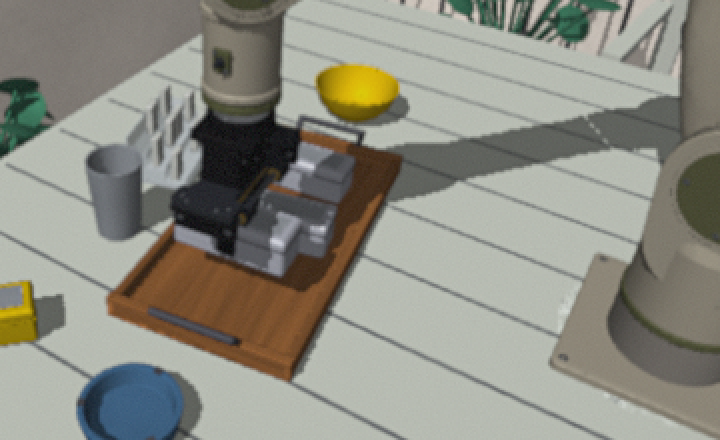

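The left tin is held level at about (250,230), clear of the tray, with everything else undisturbed. I fix the printout and weigh.

```bash
sed -i 's/s\["gripper_width"\].round(3)/s["gripper_width"]/' h.py
python3 -c "
from h import *
weigh()
plan(.486,.207,.025,7)"
```

```text
F [-0.215 -0.029 -5.364] M [0.017 0.023 0.002] pos [0.4859 0.2071 0.0845] 0.6184705529372263
dp [0.0, 0.001, 0.298] tw [0.0, -0.0, -0.003] F [ 0.21  0.29 -6.1 ] t 8.55 q [ 0.17  0.34 -0.76  1.84  0.27  1.06 -2.14]
```

Left tin: 5.3 N. I set it back in the same place, release and retreat.

carry_out(
  increments=[
    {"dp":[0,0,0.08],"twist":[0,0,0],"claw":0.4},
    {"dp":[0,0,0.16],"twist":[0,0,0],"claw":0.4},
    {"dp":[0,0,0.22],"twist":[0,0,0],"claw":0.4},
    {"dp":[0,0,0.26],"twist":[0,0,0],"claw":0.4},
    {"dp":[0,0,0.28],"twist":[0,0,0],"claw":0.4},
    {"dp":[0,0,0.29],"twist":[0,0,0],"claw":0.4},
    {"dp":[0,0,0.3],"twist":[0,0,0],"claw":0.4},
    {"dp":[0,0,0.3],"twist":[0,0,0],"claw":0.4},
    {"dp":[0,0,0.3],"twist":[0,0,0],"claw":0.4},
  ],
)

```text
t: 9.45
position: [0.4862, 0.2072, 0.0249]
tcp_rot: [-3.136, -0.19, -0.001]
force: [1.2, 1.0, -5.1]
gripper_width: 0.616
gripper_force: 30.0
```

carry_out(
  increments=[
    {"dp":[0,0,0],"twist":[0,0,0],"claw":1},
    {"dp":[0,0,0],"twist":[0,0,0],"claw":1},
    {"dp":[0,0,0],"twist":[0,0,0],"claw":1},
    {"dp":[0,0,0],"twist":[0,0,0],"claw":1},
    {"dp":[0,0,0],"twist":[0,0,0],"claw":1},
    {"dp":[0,0,0],"twist":[0,0,0],"claw":1},
    {"dp":[0,0,0],"twist":[0,0,0],"claw":1},
  ],
)

```text
t: 10.15
position: [0.4859, 0.2072, 0.0245]
tcp_rot: [3.136, 0.19, 0.0]
force: [0.5, 0.1, 0.2]
gripper_width: 0.992
gripper_force: 0.0
```

carry_out(
  increments=[
    {"dp":[0,0,-0.1],"twist":[0,0,0],"claw":1},
    {"dp":[0,0,-0.3],"twist":[0,0,0],"claw":1},
    {"dp":[0,0,-0.5],"twist":[0,0,0],"claw":1},
    {"dp":[0,0,-0.55],"twist":[0,0,0],"claw":1},
    {"dp":[0,0,-0.55],"twist":[0,0,0],"claw":1},
  ],
)

```text
t: 10.65
position: [0.4869, 0.2075, 0.1361]
tcp_rot: [-3.136, -0.189, -0.005]
force: [-0.1, -0.4, 0.1]
gripper_width: 1.002
gripper_force: 0.0
```

```bash
python3 -c "
from h import *
plan(.491,.098,.135,12)"
```

```text
dp [-0.046, 0.546, 0.005] tw [0.0, -0.007, -0.178] F [-0.14 -0.44  0.11] t 10.65 q [ 0.2   0.28 -0.78  1.79  0.22  1.15 -2.1 ]
```

carry_out(
  increments=[
    {"dp":[-0.02,0.25,0],"twist":[0,0,-0.1],"claw":1},
    {"dp":[-0.05,0.45,0],"twist":[0,0,-0.18],"claw":1},
    {"dp":[-0.05,0.55,0],"twist":[0,0,-0.18],"claw":1},
    {"dp":[-0.05,0.55,0],"twist":[0,0,-0.18],"claw":1},
    {"dp":[-0.05,0.55,0],"twist":[0,0,-0.18],"claw":1},
  ],
)

```text
t: 11.15
position: [0.4886, 0.0966, 0.1333]
tcp_rot: [-3.124, -0.329, 0.003]
force: [0.2, 1.1, 0.3]
gripper_width: 1.001
gripper_force: 0.0
```

```bash
python3 -c "
from h import *
camera('top')
plan(.491,.098,.025,12)"
```

```text
dp [0.013, 0.0, 0.543] tw [-0.001, 0.003, 0.004] F [-0.32  0.03  0.17] t 11.2 q [ 0.4   0.2  -0.75  1.87  0.15  1.13 -1.76]
```

carry_out(
  increments=[
    {"dp":[0.01,0,0.2],"twist":[0,0,0],"claw":1},
    {"dp":[0.01,0,0.35],"twist":[0,0,0],"claw":1},
    {"dp":[0.01,0,0.45],"twist":[0,0,0],"claw":1},
    {"dp":[0.01,0,0.54],"twist":[0,0,0],"claw":1},
    {"dp":[0.01,0,0.54],"twist":[0,0,0],"claw":1},
    {"dp":[0.01,0,0.54],"twist":[0,0,0],"claw":1},
  ],
)

```text
t: 11.8
position: [0.4909, 0.0984, 0.0266]
tcp_rot: [-3.123, -0.333, 0.001]
force: [0.4, 0.5, 1.5]
gripper_width: 0.998
gripper_force: 0.0
```

carry_out(
  increments=[
    {"dp":[0,0,0],"twist":[0,0,0],"claw":0.4},
    {"dp":[0,0,0],"twist":[0,0,0],"claw":0.4},
    {"dp":[0,0,0],"twist":[0,0,0],"claw":0.4},
    {"dp":[0,0,0],"twist":[0,0,0],"claw":0.4},
    {"dp":[0,0,0],"twist":[0,0,0],"claw":0.4},
    {"dp":[0,0,0],"twist":[0,0,0],"claw":0.4},
    {"dp":[0,0,0],"twist":[0,0,0],"claw":0.4},
    {"dp":[0,0,0],"twist":[0,0,0],"claw":0.4},
  ],
)

```text
t: 12.6
position: [0.4914, 0.0972, 0.0268]
tcp_rot: [3.124, 0.33, 0.0]
force: [-1.9, -0.0, 4.8]
gripper_width: 0.616
gripper_force: 30.0
```

carry_out(
  increments=[
    {"dp":[0,0,-0.03],"twist":[0,0,0],"claw":0.4},
    {"dp":[0,0,-0.08],"twist":[0,0,0],"claw":0.4},
    {"dp":[0,0,-0.16],"twist":[0,0,0],"claw":0.4},
    {"dp":[0,0,-0.24],"twist":[0,0,0],"claw":0.4},
    {"dp":[0,0,-0.3],"twist":[0,0,0],"claw":0.4},
    {"dp":[0,0,-0.3],"twist":[0,0,0],"claw":0.4},
    {"dp":[0,0,-0.3],"twist":[0,0,0],"claw":0.4},
    {"dp":[0,0,-0.3],"twist":[0,0,0],"claw":0.4},
  ],
)

```text
t: 13.4
position: [0.4907, 0.097, 0.0858]
tcp_rot: [3.124, 0.33, -0.002]
force: [1.1, -0.1, -2.8]
gripper_width: 0.617
gripper_force: 30.0
```

```bash
python3 -c "
from h import *
weigh()
plan(.491,.098,.025,12)"
```

```text
F [-0.003 -0.041 -2.541] M [ 0.002  0.008 -0.004] pos [0.4913 0.0972 0.0865] 0.6184475441832226
dp [-0.0, -0.004, 0.308] tw [0.0, -0.0, 0.003] F [ 0.35 -0.12 -1.98] t 14.45 q [ 0.38  0.27 -0.74  1.91  0.21  1.04 -1.81]
```

Middle tin: 2.5 N. I set it back.

carry_out(
  increments=[
    {"dp":[0,0,0.08],"twist":[0,0,0],"claw":0.4},
    {"dp":[0,0,0.16],"twist":[0,0,0],"claw":0.4},
    {"dp":[0,0,0.22],"twist":[0,0,0],"claw":0.4},
    {"dp":[0,0,0.26],"twist":[0,0,0],"claw":0.4},
    {"dp":[0,0,0.28],"twist":[0,0,0],"claw":0.4},
    {"dp":[0,0,0.29],"twist":[0,0,0],"claw":0.4},
    {"dp":[0,0,0.3],"twist":[0,0,0],"claw":0.4},
    {"dp":[0,0,0.302],"twist":[0,0,0],"claw":0.4},
    {"dp":[0,0,0.302],"twist":[0,0,0],"claw":0.4},
  ],
)

```text
t: 15.35
position: [0.4916, 0.0973, 0.0267]
tcp_rot: [3.124, 0.331, 0.001]
force: [-2.5, -0.5, 3.9]
gripper_width: 0.619
gripper_force: 30.0
```

carry_out(
  increments=[
    {"dp":[0,0,0],"twist":[0,0,0],"claw":1},
    {"dp":[0,0,0],"twist":[0,0,0],"claw":1},
    {"dp":[0,0,0],"twist":[0,0,0],"claw":1},
    {"dp":[0,0,0],"twist":[0,0,0],"claw":1},
    {"dp":[0,0,0],"twist":[0,0,0],"claw":1},
    {"dp":[0,0,0],"twist":[0,0,0],"claw":1},
    {"dp":[0,0,0],"twist":[0,0,0],"claw":1},
  ],
)

```text
t: 16.05
position: [0.4912, 0.0972, 0.0261]
tcp_rot: [3.124, 0.331, 0.0]
force: [0.6, -0.6, 0.0]
gripper_width: 0.99
gripper_force: 0.0
```

carry_out(
  increments=[
    {"dp":[0,0,-0.1],"twist":[0,0,0],"claw":1},
    {"dp":[0,0,-0.3],"twist":[0,0,0],"claw":1},
    {"dp":[0,0,-0.5],"twist":[0,0,0],"claw":1},
    {"dp":[0,0,-0.55],"twist":[0,0,0],"claw":1},
    {"dp":[0,0,-0.55],"twist":[0,0,0],"claw":1},
  ],
)

```text
t: 16.55
position: [0.4923, 0.0973, 0.1376]
tcp_rot: [3.124, 0.33, 0.005]
force: [-0.3, -0.2, -0.0]
gripper_width: 1.003
gripper_force: 0.0
```

```bash
python3 -c "
from h import *
plan(.526,-.026,.135,5.7)"
```

```text
dp [0.036, 0.638, 0.014] tw [0.002, -0.007, 0.222] F [-0.29 -0.19 -0.03] t 16.55 q [ 0.41  0.2  -0.76  1.86  0.15  1.14 -1.77]
```

carry_out(
  increments=[
    {"dp":[0.01,0.25,0],"twist":[0,0,0.1],"claw":1},
    {"dp":[0.03,0.45,0],"twist":[0,0,0.2],"claw":1},
    {"dp":[0.04,0.64,0],"twist":[0,0,0.22],"claw":1},
    {"dp":[0.04,0.64,0],"twist":[0,0,0.22],"claw":1},
    {"dp":[0.04,0.64,0],"twist":[0,0,0.22],"claw":1},
  ],
)

```text
t: 17.05
position: [0.525, -0.0269, 0.1343]
tcp_rot: [-3.137, -0.156, 0.004]
force: [-0.9, 1.2, -0.4]
gripper_width: 0.998
gripper_force: 0.0
```

```bash
python3 -c "
from h import *
camera('top')
plan(.526,-.026,.025,5.7)"
```

```text
dp [0.006, 0.003, 0.549] tw [-0.002, 0.004, 0.003] F [-0.21  0.45 -0.06] t 17.1 q [ 0.54  0.25 -0.66  1.8   0.17  1.15 -1.63]
```

carry_out(
  increments=[
    {"dp":[0.01,0,0.2],"twist":[0,0,0],"claw":1},
    {"dp":[0.01,0,0.35],"twist":[0,0,0],"claw":1},
    {"dp":[0.01,0,0.45],"twist":[0,0,0],"claw":1},
    {"dp":[0.01,0,0.55],"twist":[0,0,0],"claw":1},
    {"dp":[0.01,0,0.55],"twist":[0,0,0],"claw":1},
    {"dp":[0.01,0,0.55],"twist":[0,0,0],"claw":1},
  ],
)

```text
t: 17.7
position: [0.5275, -0.0249, 0.0262]
tcp_rot: [-3.137, -0.161, 0.001]
force: [-0.2, 0.1, 0.3]
gripper_width: 1.0
gripper_force: 0.0
```

carry_out(
  increments=[
    {"dp":[0,0,0],"twist":[0,0,0],"claw":0.4},
    {"dp":[0,0,0],"twist":[0,0,0],"claw":0.4},
    {"dp":[0,0,0],"twist":[0,0,0],"claw":0.4},
    {"dp":[0,0,0],"twist":[0,0,0],"claw":0.4},
    {"dp":[0,0,0],"twist":[0,0,0],"claw":0.4},
    {"dp":[0,0,0],"twist":[0,0,0],"claw":0.4},
    {"dp":[0,0,0],"twist":[0,0,0],"claw":0.4},
    {"dp":[0,0,0],"twist":[0,0,0],"claw":0.4},
  ],
)

```text
t: 18.5
position: [0.5279, -0.0262, 0.0263]
tcp_rot: [3.137, 0.158, 0.0]
force: [-1.1, -1.2, 4.2]
gripper_width: 0.621
gripper_force: 30.0
```

carry_out(
  increments=[
    {"dp":[0,0,-0.03],"twist":[0,0,0],"claw":0.4},
    {"dp":[0,0,-0.08],"twist":[0,0,0],"claw":0.4},
    {"dp":[0,0,-0.16],"twist":[0,0,0],"claw":0.4},
    {"dp":[0,0,-0.24],"twist":[0,0,0],"claw":0.4},
    {"dp":[0,0,-0.3],"twist":[0,0,0],"claw":0.4},
    {"dp":[0,0,-0.3],"twist":[0,0,0],"claw":0.4},
    {"dp":[0,0,-0.3],"twist":[0,0,0],"claw":0.4},
    {"dp":[0,0,-0.3],"twist":[0,0,0],"claw":0.4},
  ],
)

```text
t: 19.3
position: [0.5273, -0.0262, 0.0855]
tcp_rot: [-3.138, -0.158, 0.002]
force: [0.3, -0.1, -3.5]
gripper_width: 0.62
gripper_force: 30.0
```

```bash
python3 -c "
from h import *
weigh('pics/lift3.png')
plan(.526,-.026,.025,5.7)"
```

```text
F [-0.011 -0.133 -2.984] M [ 0.014 -0.002  0.001] pos [ 0.5278 -0.0261  0.0861] 0.6207070423448219
dp [-0.009, -0.002, 0.306] tw [0.0, -0.0, 0.003] F [-0.26  0.94 -2.19] t 20.35 q [ 0.53  0.31 -0.64  1.85  0.21  1.05 -1.67]
```

View pics/lift3.png

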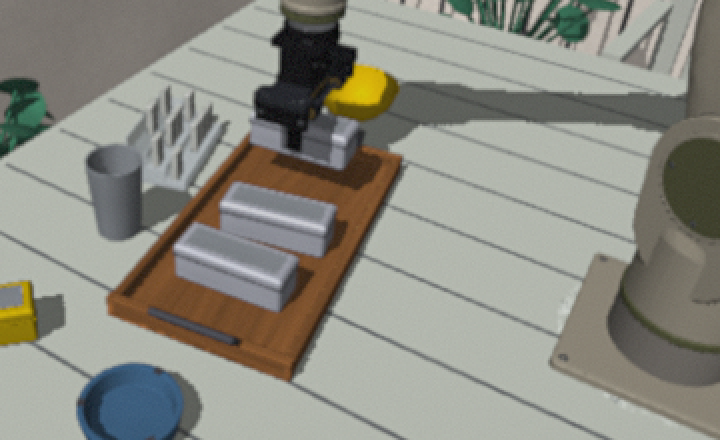

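The right tin is held up at about (305,135). The other two stand in place at (277,215) and (235,265). Weights are 5.3, 2.5 and 3.0 N, so the left tin is the heaviest. I set the right one back.

carry_out(
  increments=[
    {"dp":[0,0,0.08],"twist":[0,0,0],"claw":0.4},
    {"dp":[0,0,0.16],"twist":[0,0,0],"claw":0.4},
    {"dp":[0,0,0.22],"twist":[0,0,0],"claw":0.4},
    {"dp":[0,0,0.26],"twist":[0,0,0],"claw":0.4},
    {"dp":[0,0,0.28],"twist":[0,0,0],"claw":0.4},
    {"dp":[0,0,0.29],"twist":[0,0,0],"claw":0.4},
    {"dp":[0,0,0.3],"twist":[0,0,0],"claw":0.4},
    {"dp":[0,0,0.302],"twist":[0,0,0],"claw":0.4},
    {"dp":[0,0,0.302],"twist":[0,0,0],"claw":0.4},
  ],
)

```text
t: 21.25
position: [0.5283, -0.0261, 0.0264]
tcp_rot: [3.137, 0.158, 0.001]
force: [-1.2, 0.5, 2.3]
gripper_width: 0.615
gripper_force: 30.0
```

carry_out(
  increments=[
    {"dp":[0,0,0],"twist":[0,0,0],"claw":1},
    {"dp":[0,0,0],"twist":[0,0,0],"claw":1},
    {"dp":[0,0,0],"twist":[0,0,0],"claw":1},
    {"dp":[0,0,0],"twist":[0,0,0],"claw":1},
    {"dp":[0,0,0],"twist":[0,0,0],"claw":1},
    {"dp":[0,0,0],"twist":[0,0,0],"claw":1},
    {"dp":[0,0,0],"twist":[0,0,0],"claw":1},
  ],
)

```text
t: 21.95
position: [0.5278, -0.0261, 0.0257]
tcp_rot: [3.138, 0.158, 0.0]
force: [-0.3, 0.5, -0.0]
gripper_width: 0.995
gripper_force: 0.0
```

carry_out(
  increments=[
    {"dp":[0,0,-0.1],"twist":[0,0,0],"claw":1},
    {"dp":[0,0,-0.3],"twist":[0,0,0],"claw":1},
    {"dp":[0,0,-0.5],"twist":[0,0,0],"claw":1},
    {"dp":[0,0,-0.55],"twist":[0,0,0],"claw":1},
    {"dp":[0,0,-0.55],"twist":[0,0,0],"claw":1},
  ],
)

```text
t: 22.45
position: [0.5289, -0.0262, 0.1373]
tcp_rot: [3.137, 0.158, 0.005]
force: [-0.8, -0.3, -0.9]
gripper_width: 1.0
gripper_force: 0.0
```

```bash
python3 -c "
from h import *
plan(.486,.207,.135,7)"
```

```text
dp [-0.096, -1.182, 0.01] tw [0.003, -0.006, -0.043] F [-0.8  -0.34 -0.93] t 22.45 q [ 0.55  0.25 -0.66  1.8   0.17  1.15 -1.64]
```

carry_out(
  increments=[
    {"dp":[-0.02,-0.25,0],"twist":[0,0,0],"claw":1},
    {"dp":[-0.04,-0.5,0],"twist":[0,0,-0.04],"claw":1},
    {"dp":[-0.06,-0.75,0],"twist":[0,0,-0.04],"claw":1},
    {"dp":[-0.1,-1,0],"twist":[0,0,-0.04],"claw":1},
    {"dp":[-0.1,-1,0],"twist":[0,0,-0.04],"claw":1},
    {"dp":[-0.1,-1,0],"twist":[0,0,-0.04],"claw":1},
  ],
)

```text
t: 23.05
position: [0.4866, 0.1718, 0.1342]
tcp_rot: [3.135, 0.195, -0.003]
force: [0.8, 0.1, -0.7]
gripper_width: 1.002
gripper_force: 0.0
```

carry_out(
  increments=[
    {"dp":[0,-0.18,0],"twist":[0,0,0],"claw":1},
    {"dp":[0,-0.18,0],"twist":[0,0,0],"claw":1},
    {"dp":[0,-0.18,0],"twist":[0,0,0],"claw":1},
  ],
)

```text
t: 23.35
position: [0.4834, 0.2056, 0.1347]
tcp_rot: [3.135, 0.189, -0.002]
force: [0.5, -0.4, -0.2]
gripper_width: 0.997
gripper_force: 0.0
```

```bash
python3 -c "
from h import *
camera('top')
plan(.486,.207,.0245,7)"
```

```text
dp [0.014, -0.009, 0.551] tw [0.002, 0.003, -0.006] F [1.29 0.54 0.12] t 23.4 q [ 0.22  0.28 -0.8   1.8   0.22  1.16 -2.11]
```

carry_out(
  increments=[
    {"dp":[0.01,-0.01,0.2],"twist":[0,0,0],"claw":1},
    {"dp":[0.01,-0.01,0.35],"twist":[0,0,0],"claw":1},
    {"dp":[0.01,-0.01,0.45],"twist":[0,0,0],"claw":1},
    {"dp":[0.01,-0.01,0.55],"twist":[0,0,0],"claw":1},
    {"dp":[0.01,-0.01,0.55],"twist":[0,0,0],"claw":1},
    {"dp":[0.01,-0.01,0.55],"twist":[0,0,0],"claw":1},
  ],
)

```text
t: 24.0
position: [0.4855, 0.2078, 0.0258]
tcp_rot: [3.136, 0.187, -0.001]
force: [0.5, 0.8, -0.2]
gripper_width: 1.0
gripper_force: 0.0
```

carry_out(
  increments=[
    {"dp":[0,0,0],"twist":[0,0,0],"claw":0.4},
    {"dp":[0,0,0],"twist":[0,0,0],"claw":0.4},
    {"dp":[0,0,0],"twist":[0,0,0],"claw":0.4},
    {"dp":[0,0,0],"twist":[0,0,0],"claw":0.4},
    {"dp":[0,0,0],"twist":[0,0,0],"claw":0.4},
    {"dp":[0,0,0],"twist":[0,0,0],"claw":0.4},
    {"dp":[0,0,0],"twist":[0,0,0],"claw":0.4},
    {"dp":[0,0,0],"twist":[0,0,0],"claw":0.4},
  ],
)

```text
t: 24.8
position: [0.4854, 0.2082, 0.0259]
tcp_rot: [3.135, 0.189, 0.0]
force: [-1.3, -3.7, 5.5]
gripper_width: 0.618
gripper_force: 30.0
```

carry_out(
  increments=[
    {"dp":[0,0,-0.03],"twist":[0,0,0],"claw":0.4},
    {"dp":[0,0,-0.1],"twist":[0,0,0],"claw":0.4},
    {"dp":[0,0,-0.2],"twist":[0,0,0],"claw":0.4},
    {"dp":[0,0,-0.32],"twist":[0,0,0],"claw":0.4},
    {"dp":[0,0,-0.44],"twist":[0,0,0],"claw":0.4},
    {"dp":[0,0,-0.56],"twist":[0,0,0],"claw":0.4},
    {"dp":[0,0,-0.68],"twist":[0,0,0],"claw":0.4},
    {"dp":[0,0,-0.8],"twist":[0,0,0],"claw":0.4},
    {"dp":[0,0,-0.88],"twist":[0,0,0],"claw":0.4},
    {"dp":[0,0,-0.9],"twist":[0,0,0],"claw":0.4},
  ],
)

```text
t: 25.8
position: [0.4856, 0.2098, 0.2081]
tcp_rot: [-3.135, -0.191, -0.005]
force: [0.1, -0.0, -4.8]
gripper_width: 0.618
gripper_force: 30.0
```

carry_out(
  increments=[
    {"dp":[0,0,0],"twist":[0,0,0],"claw":0.4},
    {"dp":[0,0,0],"twist":[0,0,0],"claw":0.4},
    {"dp":[0,0,0],"twist":[0,0,0],"claw":0.4},
  ],
)

```text
t: 26.1
position: [0.4846, 0.2086, 0.2047]
tcp_rot: [3.135, 0.19, -0.003]
force: [0.4, -0.3, -5.7]
gripper_width: 0.618
gripper_force: 30.0
```

```bash
python3 -c "
from h import *
weigh('pics/fin.png')"
```

```text
F [ 0.075  0.13  -5.387] M [ 0.012  0.015 -0.007] pos [0.4852 0.2088 0.2057] 0.6188644021696167
```

View pics/fin.png

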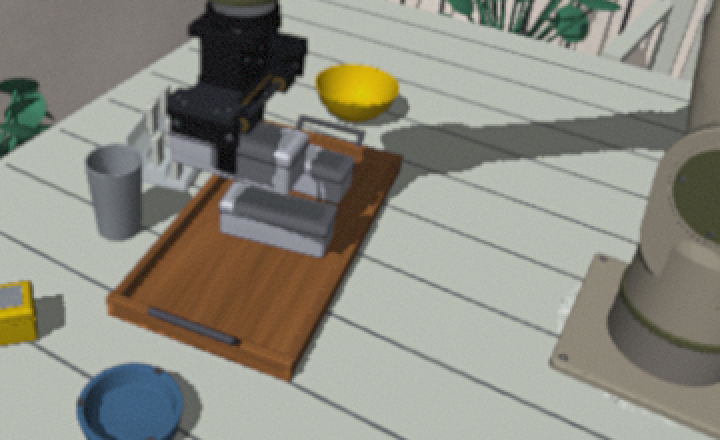

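The left tin (5.4 N) is held level at (240,150), 18 cm up. The other two stand at (277,215) and (325,175), and nothing else has moved.

```bash
python3 -c "
from station import *
print(close_job())"
```

```text
the job is handed in; nothing more can be done
None
```

Job handed in: I lifted all three tins left to right (about 5.4, 2.5 and 3.0 N) and stood each back in its place; the left tin is the heaviest, and the arm is holding it level about 18 cm above the tray.

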